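# Put the serviced lock cylinders back in their stock stands

### The arm

A 6-joint arm with a two-finger parallel gripper is mounted at the origin on a cart in front of the work surface, level with it; the furniture and walls round the work are solid. World frame = base frame: x ahead of the robot, y to its left, z up, the work surface at z = 0. Lengths are in m, angles in rad, forces in N, time in s.
With the tool pointing down it reaches from about 0.25 to 0.725 m from the base axis. Payload 4 kg.
Tool frame: the origin (TCP) lies midway between the tips of the shut fingers; the grasp point (between the pads) lies 19 mm behind it; z points along the fingers, y is the line along which they close (so a half turn about z gives the same grasp; the last joint's range is limited). The gripper opens to 85 mm and grips with 20 to 120 N. Pads are 22 mm wide; open, the fingers measure 114 mm over their backs; the gripper's body (76 mm by 85 mm) begins 54 mm behind the grasp point. The pads swing forward as they close: fully open they stand 13 mm farther back than shut.
Start: joints at [-1.293, 0.241, 0.005, 1.335, 0, 1.571], TCP at [0.137, -0.481, 0.231] pointing down, gripper open.
Joint ranges: [-2.72, 2.72], [-1.05, 1.87], [-1.09, 1.28], [-1.99, 2.15], [-1.42, 1.44], [-3.14, 3.14]. Speed limits (rad/s): [2.79, 2.79, 3.14, 3.14, 3.14, 3.14].

### API

Orientations are given as a unit quaternion [x, y, z, w].
In Python, from workcell import monitor, vision, job gives the robot as it stands.
- The arm moves only by the tool move_arm, never from a script. Its argument "moves" is a list that holds one entry, the list of rows, each a list of 5 numbers: the shift along the world's x, y, z in m, then the turn about the world's z in degrees, then the opening in per cent of the stroke, from 0 (shut) to 100 (fully open). In form: [[[x, y, z, turn, gripper], ...]]. A call has 1 to 5 rows; each row is the pose to reach, as a shift and turn from the pose commanded when the call began; what a row does not reach only later rows make up. A row lasts 1/8 s, in which the tool goes at most 62.5 mm and 10.7 degrees, less where a joint would pass 70% of its speed; a pose out of reach is approached as far as the arm can. A call with a gripper value outside its range is refused whole. The fingers move at their own pace and stop on an object; the grip force is fixed at half the most. Time passes only in rows, so rows that repeat a pose let the fingers close. It gives the time, the measured TCP pose, the force, the opening and the grip force at its end, in the units of the state.
- monitor.get_obs(): the state, without advancing time (a new reading comes with each control period).
- vision.camera(name): name is "scene" or "top"; returns a dict with "color" (400x640x3 uint8, red, green, blue), "camera_matrix" (3x3 intrinsics, pixels), "eye" and "attitude" of the camera in the world. Camera axes: x right, y up, looking along -z (the intrinsics and any distortion apply to the point x, -y, -z); pixel columns grow to the right and rows downward; lengths in m; the calibration is good to about 2 mm. A picture is of the moment at which its call begins. There is no depth.
- job.job_done(): hands the job in; it is judged then, once.
The state is a dict: "clock": time; "joint_pos": joint angles; "joint_vel": joint speeds; "tau": joint torques, N m; "eef_pos": TCP position; "tool_rot": TCP orientation; "ft_force": force on the tool from outside, world axes, zero at the start; "ft_torque": the same for the moment, N m; "grip_width": finger opening in m; "grasp_force": force on a finger pad.
Only numpy, scipy, OpenCV 4.12 (cv2) and the standard library are available. Lean on these libraries where they do the work, as an engineer would, in place of code of your own. Each camera call takes 0.05 s, during which the arm holds its last target. There are 200 camera calls.

### The job

Sort the five loose lock cylinders on the bench into the three wooden stands: double cylinders, half cylinders and thumb-turn cylinders each have their own stand, told by the one that already stands in it. Stand each cylinder upright in an empty slot of its own stand, foot fully down in the slot, the thumb-turn with its knob out over the stand's low front lip, and let go of them all. Do not knock any of them over on the way.

Things in the scene. Friction and masses are not known exactly. Their poses are not given: they have to be found in the camera images.
- double_1: Brass double lock cylinder (sizes in mm), 66 long, a keyway at both ends, about 0.16 kg; may face either way in its slot. Barrel 17 wide, 17 to 34 high, on a foot 10 wide, 18 high; cam nose on top to 39. Stands on its foot; origin: centre of the foot's underside; own y along the barrel, z up. Grip across the barrel (along own x).
- double_2: Brass double lock cylinder (sizes in mm), 66 long, a keyway at both ends, about 0.16 kg; may face either way in its slot. Barrel 17 wide, 17 to 34 high, on a foot 10 wide, 18 high; cam nose on top to 39. Stands on its foot; origin: centre of the foot's underside; own y along the barrel, z up. Grip across the barrel (along own x).
- half_1: Brass half lock cylinder (sizes in mm), 43 long, a keyway at one end only (-y), about 0.11 kg; may face either way in its slot. Barrel 17 wide, 17 to 34 high, on a foot 10 wide, 18 high; cam nose on top to 39. Stands on its foot; origin: centre of the foot's underside; own y along the barrel, z up. Grip across the barrel (along own x).
- half_2: Brass half lock cylinder (sizes in mm), 43 long, a keyway at one end only (-y), about 0.11 kg; may face either way in its slot. Barrel 17 wide, 17 to 34 high, on a foot 10 wide, 18 high; cam nose on top to 39. Stands on its foot; origin: centre of the foot's underside; own y along the barrel, z up. Grip across the barrel (along own x).
- turn_1: Brass thumb-turn cylinder (sizes in mm), 66 long, keyway at its +y end, round silvery knob of diameter 28, centred 25 high, at its -y end reaching 50 from the origin; about 0.19 kg. Barrel 17 wide, 17 to 34 high, on a foot 10 wide, 18 high; cam nose on top to 39. Stands on its foot; origin: centre of the foot's underside; own y along the barrel, z up. Grip across the barrel (along own x).
- stand_double: Fixed wooden stand 144 x 96 (mm). Origin: slot middle, bench level; own y along the slots, to the back; own x across. Slots at x -48, 0, 48, 78 long, 14 wide, bevelled to 26 at the top; slot floor 8, ribs 22 high. Low front lip (-y) 15 high, back rail (+y) 38 high. A double cylinder is fixed in the middle slot; the outer two are empty.
- stand_half: Fixed wooden stand 144 x 73 (mm). Origin: slot middle, bench level; own y along the slots, to the back; own x across. Slots at x -48, 0, 48, 55 long, 14 wide, bevelled to 26 at the top; slot floor 8, ribs 22 high. Low front lip (-y) 15 high, back rail (+y) 38 high. A half cylinder is fixed in the slot at -48; those at 0 and 48 are empty.
- stand_turn: Fixed wooden stand 96 x 96 (mm). Origin: slot middle, bench level; own y along the slots, to the back; own x across. Slots at x -24, 24, 78 long, 14 wide, bevelled to 26 at the top; slot floor 8, ribs 22 high. Low front lip (-y) 15 high, back rail (+y) 38 high. A thumb-turn cylinder is fixed in the slot at -24; that at 24 is empty. Knob over the lip: cylinder's y along the stand's y.

How it is judged:
At the end, for the whole second after the job is handed in: Each of the five cylinders stands in an empty slot of the stand of its own kind: its origin within 7 mm of the slot's middle across and 8.5 mm along it, its underside 4 to 10.5 mm above the bench (seated: 8 mm), upright within 0.14 rad, along the slot within 0.25 rad, and at rest ((x of double_1 in the frame of stand_double between -0.055 and -0.041 m or x of double_1 in the frame of stand_double between 0.041 and 0.055 m) and y of double_1 in the frame of stand_double between -0.0085 and 0.0085 m and z of double_1 in the frame of stand_double between 0.004 and 0.0105 m and angle between each of double_1, double_2, half_1, half_2, turn_1's own z axis and vertical below 0.14 rad and angle between the y axis of each of double_1, double_2 and the y axis of stand_double, either way round below 0.25 rad and linear speed of each of double_1, double_2, half_1, half_2, turn_1 below 0.01 m/s and angular speed of each of double_1, double_2, half_1, half_2, turn_1 below 0.1 rad/s and (x of double_2 in the frame of stand_double between -0.055 and -0.041 m or x of double_2 in the frame of stand_double between 0.041 and 0.055 m) and y of double_2 in the frame of stand_double between -0.0085 and 0.0085 m and z of double_2 in the frame of stand_double between 0.004 and 0.0105 m and (x of half_1 in the frame of stand_half between -0.007 and 0.007 m or x of half_1 in the frame of stand_half between 0.041 and 0.055 m) and y of half_1 in the frame of stand_half between -0.0085 and 0.0085 m and z of half_1 in the frame of stand_half between 0.004 and 0.0105 m and angle between the y axis of each of half_1, half_2 and the y axis of stand_half, either way round below 0.25 rad and (x of half_2 in the frame of stand_half between -0.007 and 0.007 m or x of half_2 in the frame of stand_half between 0.041 and 0.055 m) and y of half_2 in the frame of stand_half between -0.0085 and 0.0085 m and z of half_2 in the frame of stand_half between 0.004 and 0.0105 m and x of turn_1 in the frame of stand_turn between 0.017 and 0.031 m and y of turn_1 in the frame of stand_turn between -0.0085 and 0.0085 m and z of turn_1 in the frame of stand_turn between 0.004 and 0.0105 m and angle between the y axis of turn_1 and the y axis of stand_turn, either way round below 0.25 rad); the robot touches nothing.
It fails at once if double_1 is knocked over (tilted by more than 0.8 rad) (angle between double_1's own z axis and vertical above 0.8 rad).
It fails at once if double_2 is knocked over (tilted by more than 0.8 rad) (angle between double_2's own z axis and vertical above 0.8 rad).
It fails at once if half_1 is knocked over (tilted by more than 0.8 rad) (angle between half_1's own z axis and vertical above 0.8 rad).
It fails at once if half_2 is knocked over (tilted by more than 0.8 rad) (angle between half_2's own z axis and vertical above 0.8 rad).
It fails at once if turn_1 is knocked over (tilted by more than 0.8 rad) (angle between turn_1's own z axis and vertical above 0.8 rad).
It also fails if it takes over 122 s, if anything falls off the work surface, if the arm or the gripper's body presses on something with over 40 N, if the wrist force passes 120 N, or if a joint passes its speed limit or range.

## Working session

There is one attempt and no reset: what is moved stays moved. The work goes in short steps, Python scripts to look and compute and a tool call to move; the robot and the scene stay as the last step left them, time stands still between calls to the robot, and variables do not carry over. Pictures are saved under pics/ and viewed, at most 14 in all, crops included, and the job is handed in when it is done.

Besides the shell and the picture viewer there is one more tool, called after "Call:" as name(argument=value, ...) on one line, values as JSON. move_arm: Moves the arm, as the interface text tells. Its arguments: {"type":"object","properties":{"moves":{"type":"array","items":{"type":"array","items":{"type":"array","items":{"type":"number"}}}}},"required":["moves"]}

```bash
mkdir -p pics
cat > h.py <<'E'
import numpy as np, cv2
from workcell import monitor, vision, job
def snap(n,f):
    c=vision.camera(n); cv2.imwrite(f,c["color"][:,:,::-1]); np.savez('cam_'+n,**{k:np.array(v) for k,v in c.items()}); return c
E
python3 - <<'E'
from h import *
for n in("top","scene"):
    c=snap(n,f"pics/{n}0.png"); print({k:(v if k!='color' else 0) for k,v in c.items()})
print(monitor.get_obs())
E
```

```text
{'color': 0, 'camera_matrix': array([[515.58088802,   0.        , 317.17247908],
       [  0.        , 515.58088802, 198.72321222],
       [  0.        ,   0.        ,   1.        ]]), 'eye': array([ 0.31169295, -0.05300706,  1.0751512 ]), 'attitude': array([-0.06968559,  0.07385623,  0.70498058, -0.7019199 ])}
{'color': 0, 'camera_matrix': array([[382.37978395,   0.        , 319.83351715],
       [  0.        , 382.37978395, 195.55485476],
       [  0.        ,   0.        ,   1.        ]]), 'eye': array([0.12881958, 0.53303479, 0.4858368 ]), 'attitude': array([-0.12923624,  0.46560744,  0.83683732, -0.25731501])}
{'clock': 0.1, 'joint_pos': array([-1.29304427e+00,  2.41358221e-01,  3.88168750e-03,  1.33517403e+00,
        7.11553123e-06,  1.57077781e+00]), 'joint_vel': array([-0.00085717,  0.00124008,  0.00271254, -0.00123932, -0.00062182,
        0.00103347]), 'tau': array([ 3.18442635e-04, -3.73137188e+01,  2.53009915e+01,  1.08528428e-02,
        8.61031003e-05, -2.07178488e-07]), 'eef_pos': array([ 0.13695011, -0.48031308,  0.23050035]), 'tool_rot': array([ 9.90370506e-01,  1.38439159e-01, -1.24808851e-04, -9.18684692e-04]), 'ft_force': array([-0.5774255 , -0.06282463, -0.29840032]), 'ft_torque': array([-0.03552925,  0.00424004, -0.03307596]), 'grasp_force': 0.0, 'grip_width': 0.08536482807248083}
```

View pics/top0.png

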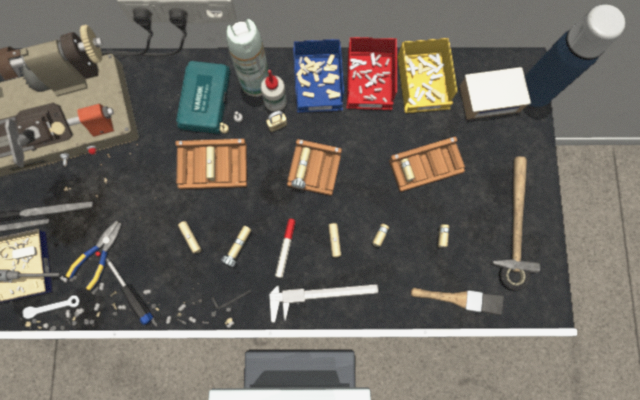

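View pics/scene0.png

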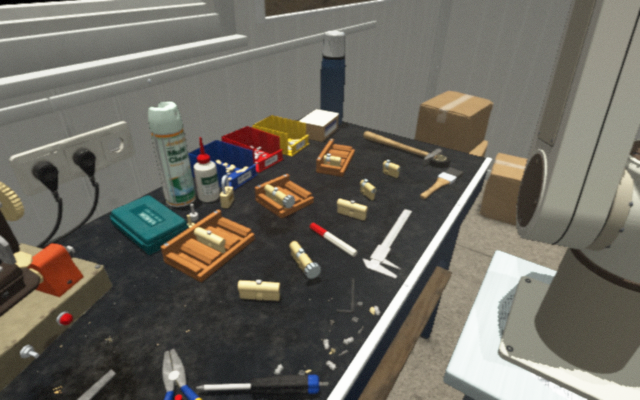

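Top view: the doubles are at (190,237) and (335,240), the thumb-turn at (237,245) with its knob at lower left, and the halves at (381,235) and (444,236). The stands are at (211,163) double, (315,167) turn and (428,163) half. Next I'll rectify the image and enlarge it.

```bash
cat >> h.py <<'E'
from scipy.spatial.transform import Rotation as R
def cam(n):
    d=np.load(f'cam_{n}.npz'); return d
def proj(d,P):
    q=(np.atleast_2d(P)-d['eye'])@R.from_quat(d['attitude']).as_matrix()
    q=q*[1,-1,-1]; u=q@d['camera_matrix'].T; return u[:,:2]/u[:,2:]
def back(d,uv,z):
    uv=np.atleast_2d(uv); r=np.c_[uv,np.ones(len(uv))]@np.linalg.inv(d['camera_matrix']).T*[1,-1,-1]
    r=r@R.from_quat(d['attitude']).as_matrix().T
    return d['eye']+r*((z-d['eye'][2])/r[:,2])[:,None]
def ortho(d,x0,x1,y0,y1,z,s):  # col = (y1-y)*s, row=(x1-x)*s
    W=int((y1-y0)*s);H=int((x1-x0)*s)
    c,r=np.meshgrid(np.arange(W),np.arange(H))
    P=np.stack([x1-r/s,y1-c/s,np.full(c.shape,z)],-1).reshape(-1,3)
    m=proj(d,P).reshape(H,W,2).astype(np.float32)
    return cv2.remap(d['color'],m[...,0],m[...,1],cv2.INTER_CUBIC)[:,:,::-1].copy()
E
python3 - <<'E'
from h import *
d=cam('top')
pts=[(190,237),(335,240),(237,245),(381,235),(444,236),(211,163),(315,167),(428,163)]
print(back(d,pts,.034).round(3))
im=d['color'][:,:,::-1]
g=(im[...,2]>120)&(im[...,1]>110)
n,l,st,ce=cv2.connectedComponentsWithStats(g[215:275,170:470].astype(np.uint8))
for i in range(1,n):
    if st[i,4]>80:
        r,c=np.where(l==i); P=back(d,np.c_[c+170,r+215],.034)[:,:2]*1000
        print(ce[i]+[170,215],st[i,4],cv2.minAreaRect(P.astype(np.float32)))
# stands enlarged, rib height plane 22mm
a=ortho(d,.36,.52,-.32,.23,.022,1450); cv2.imwrite('pics/st.png',a); print(a.shape)
b=ortho(d,.22,.36,-.32,.23,.034,1450); cv2.imwrite('pics/cy.png',b)
cv2.imwrite('pics/both.png',np.vstack([a,b]))
E
```

```text
[[ 0.448  0.199  0.034]
 [ 0.441 -0.095  0.034]
 [ 0.431  0.103  0.034]
 [ 0.451 -0.189  0.034]
 [ 0.448 -0.317  0.034]
 [ 0.603  0.162  0.034]
 [ 0.594 -0.056  0.034]
 [ 0.602 -0.292  0.034]]
[188.56765677 236.23432343] 303 ((449.43658447265625, 201.5166778564453), (69.95197296142578, 18.279003143310547), 30.262014389038086)
[334.39       239.58333333] 300 ((441.93121337890625, -94.09223937988281), (68.40438842773438, 18.078582763671875), 6.33463716506958)
[380.44502618 234.57591623] 191 ((452.0452880859375, -188.41506958007812), (17.14847183227539, 46.30115509033203), 62.254337310791016)
[443.69072165 235.32474227] 194 ((450.11199951171875, -316.4541015625), (18.29452896118164, 45.860294342041016), 86.78117370605469)
[236.41469816 245.69816273] 381 ((430.8574523925781, 101.71163940429688), (24.40549087524414, 86.05754089355469), 59.22716522216797)
[282.83216783 256.24125874] 286 ((408.46826171875, 10.027925491333008), (15.28492259979248, 76.13320922851562), 77.35578918457031)
(232, 797, 3)
```

Run:
```python
from h import *
d=cam('top')
hsv=cv2.cvtColor(d['color'],cv2.COLOR_RGB2HSV)
g=((hsv[...,0]<16)&(hsv[...,1]>110)&(hsv[...,2]>70)).astype(np.uint8)
g=cv2.morphologyEx(g,cv2.MORPH_CLOSE,np.ones((9,9)))
n,l,st,ce=cv2.connectedComponentsWithStats(g[125:205])
for i in range(1,n):
    if st[i,4]>800:
        r,c=np.where(l==i); P=back(d,np.c_[c,r+125],.022)[:,:2]*1000
        print(ce[i]+[0,125],st[i,4],cv2.minAreaRect(P.astype(np.float32)))
t=[ortho(d,.52,.68,a,b,.022,1560) for a,b in((.07,.25),(-.13,.01),(-.38,-.20))]
a=np.hstack(t); a=a[:,:798]; print([k.shape for k in t])
t=[ortho(d,.38,.50,a,b,.034,1560) for a,b in((.05,.25),(-.13,-.05),(-.24,-.14),(-.37,-.26))]
b=np.hstack(t)[:,:798]; print([k.shape for k in t])
b=np.hstack([b,np.zeros((b.shape[0],a.shape[1]-b.shape[1],3),np.uint8)]) if b.shape[1]<a.shape[1] else b[:,:a.shape[1]]
cv2.imwrite('pics/both.png',np.vstack([a,b]))
```

```text
[426.94238358 163.75808998] 2534 ((604.3294677734375, -294.2209167480469), (80.07115936279297, 152.85934448242188), 17.252765655517578)
[211.32710587 163.70862012] 3051 ((606.1613159179688, 164.60577392578125), (105.61544799804688, 148.6167755126953), 1.8230453729629517)
[315.04265633 165.91808047] 2063 ((598.1060180664062, -53.378570556640625), (98.2575454711914, 105.55370330810547), 77.98918914794922)
[(249, 280, 3), (249, 218, 3), (249, 280, 3)]
[(187, 312, 3), (187, 124, 3), (187, 155, 3), (187, 171, 3)]
```

View pics/both.png

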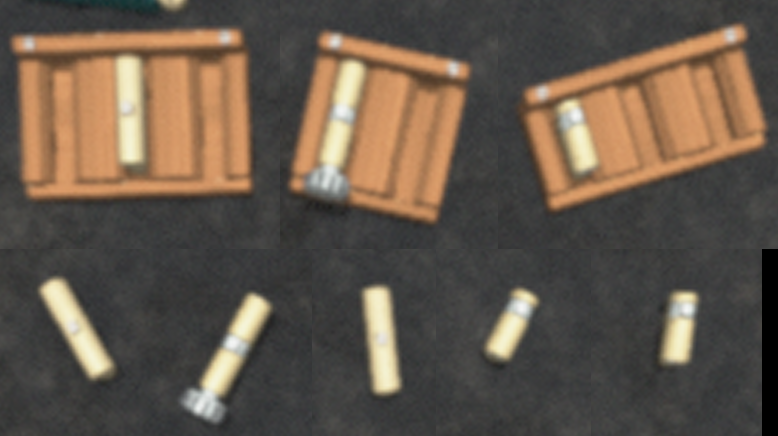

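```bash
cat > fit.py <<'E'
from h import *
from scipy.optimize import minimize
S=4
def stand(w,l):
    h,k=w/2,l/2-9
    return [(-h,h,-l/2,-k,0,15),(-h,h,-k,k,0,22),(-h,h,k,l/2,0,38)]
def cyl(L,z=0): return [(-7.5,7.5,-L/2,L/2,17+z,34+z),(-8.5,8.5,-L/2,L/2,21+z,30+z),(-5,5,-L/2,L/2,z,18+z)]
knob=[(-14,14,-50,-40,19,31),(-10,10,-50,-40,15,35)]
def corners(b): return np.array([[x,y,z] for x in b[:2] for y in b[2:4] for z in b[4:]])/1000
def render(d,boxes,p,off,shape):
    m=np.zeros(shape,np.uint8); c,s=np.cos(p[2]),np.sin(p[2])
    for b in boxes:
        P=corners(b); W=np.c_[P[:,0]*c-P[:,1]*s+p[0],P[:,0]*s+P[:,1]*c+p[1],P[:,2]]
        h=cv2.convexHull(((proj(d,W)-off+.5)*S-.5).astype(np.float32))
        cv2.fillConvexPoly(m,np.round(h*16).astype(np.int32),255,cv2.LINE_AA,4)
    return m/255.
def fit(d,boxes,p0,thr=95,z=.02,rad=55):
    u=np.round(proj(d,[[p0[0],p0[1],z]])[0]).astype(int); off=u-rad
    crop=d['color'][off[1]:off[1]+2*rad,off[0]:off[0]+2*rad]
    big=cv2.resize(crop,None,fx=S,fy=S,interpolation=cv2.INTER_CUBIC).max(2)
    t=(big>thr).astype(np.uint8); n,l,st,ce=cv2.connectedComponentsWithStats(t)
    r0=render(d,boxes,p0,off,t.shape)
    i=1+np.argmax([((l==k)*r0).sum() for k in range(1,n)])
    t=np.zeros_like(t); cs,_=cv2.findContours((l==i).astype(np.uint8),cv2.RETR_EXTERNAL,cv2.CHAIN_APPROX_NONE)
    cv2.drawContours(t,cs,-1,1,-1)
    f=lambda q:np.abs(render(d,boxes,[q[0]/1e3,q[1]/1e3,q[2]/50],off,t.shape)-t).sum()/t.sum()
    q0=np.array([p0[0]*1e3,p0[1]*1e3,p0[2]*50])
    best=min((minimize(f,q0+k,method='Nelder-Mead',options=dict(initial_simplex=q0+k+np.vstack([np.zeros(3),4*np.eye(3)]),maxiter=250)) for k in([0,0,0],[3,-3,2],[-3,3,-2])),key=lambda r:r.fun)
    q=best.x; return q[0]/1e3,q[1]/1e3,q[2]/50,best.fun
E
python3 - <<'E'
from fit import *
d=cam('top'); D=np.deg2rad
for n,b,p in [('sd',stand(144,96),(.606,.164,D(-88))),('st',stand(96,96),(.598,-.053,D(-102))),('sh',stand(144,73),(.604,-.294,D(-73))),
 ('fd',cyl(66,8),(.606,.164,D(-88))),
 ('d1',cyl(66),(.449,.2,D(30))),('d2',cyl(66),(.442,-.094,D(6))),('h1',cyl(43),(.452,-.188,D(-28))),('h2',cyl(43),(.450,-.316,D(-3))),('t1',cyl(66)+knob,(.436,.098,D(-120)))]:
    if b[0][3]<0: p0=p
    if n[0] in 'dh': p=(p[0],p[1],p[2]-np.pi/2)
    if n in('d1',): p=(p[0],p[1],D(-60))
    if n=='fd': continue
    r=fit(d,b,p,thr=80 if n[0]=='s' else 100); print(n,np.round(r[:2],4),round(np.rad2deg(r[2]),1),round(r[3],3))
E
```

```text
sd [0.6072 0.1654] -88.0 0.02
st [ 0.5991 -0.0535] -103.3 0.044
sh [ 0.6052 -0.2956] -73.3 0.025
d1 [0.4511 0.2038] -60.0 0.054
d2 [ 0.4432 -0.0944] -83.6 0.079
h1 [ 0.4538 -0.1899] -116.4 0.081
h2 [ 0.4515 -0.3195] -99.5 0.108
t1 [0.44   0.1005] -118.1 0.141
```

The fits agree with the sizes given. The tool's x axis goes along the barrels. I'll start with half_2, at (0.4515, -0.3195) with own y at -9.5°.

Call:
move_arm(moves=[[[0.3145, 0.161, -0.12, -25.4, 60], [0.3145, 0.161, -0.12, -25.4, 60], [0.3145, 0.161, -0.12, -25.4, 60], [0.3145, 0.161, -0.12, -25.4, 60], [0.3145, 0.161, -0.12, -25.4, 60]]])

```text
clock: 0.72
eef_pos: [0.391, -0.3506, 0.134]
tool_rot: [0.997, -0.083, -0.0, -0.0]
ft_force: [-0.2, -1.2, 0.1]
grip_width: 0.0515
grasp_force: 0.0
```

Call:
move_arm(moves=[[[0, 0, 0, 0, 60], [0, 0, 0, 0, 60]]])

```text
clock: 0.98
eef_pos: [0.3893, -0.3514, 0.1345]
tool_rot: [0.997, -0.082, -0.001, -0.0]
ft_force: [-0.4, -0.6, -1.5]
grip_width: 0.0512
grasp_force: 0.0
```

```bash
cat >> h.py <<'E'
def go(x,y,z,psi):
    o=monitor.get_obs(); q=R.from_quat(o['tool_rot']).as_matrix(); a=np.rad2deg(np.arctan2(q[1,0],q[0,0]))
    print('at',o['eef_pos'].round(4),round(a,1),'t',round(o['clock'],2),'q',o['joint_pos'].round(2),'shift',(np.array([x,y,z])-o['eef_pos']).round(4),'turn',round(psi-a,1))
E
python3 -c "
from h import *
go(.4515,-.3195,.07,-9.5)
snap('scene','pics/s1.png');snap('top','pics/t1.png')"
```

```text
at [ 0.3893 -0.3514  0.1345] -9.4 t 0.97 q [-0.73  0.35 -0.1   1.12 -0.    2.57] shift [ 0.0622  0.0319 -0.0645] turn -0.1
```

Call:
move_arm(moves=[[[0.062, 0.032, -0.03, 0, 60], [0.062, 0.032, -0.03, 0, 60], [0.062, 0.032, -0.065, 0, 60], [0.062, 0.032, -0.065, 0, 60]]])

```text
clock: 1.58
eef_pos: [0.4488, -0.3193, 0.0681]
tool_rot: [0.997, -0.084, -0.003, -0.001]
ft_force: [-0.5, 0.7, 0.9]
grip_width: 0.0511
grasp_force: 0.0
```

```bash
python3 -c "
from h import *
go(.4515,-.3195,.018,-9.5)
a=snap('scene','pics/s1.png')['color'];b=snap('top','pics/t1.png')['color']
print(proj(cam('scene'),[.4515,-.3195,.03]),proj(cam('top'),[.4515,-.3195,.03]))
u=proj(cam('scene'),[.4515,-.3195,.05])[0].astype(int);v=proj(cam('top'),[.4515,-.3195,.03])[0].astype(int)
f=lambda i,w:cv2.resize(i[w[1]-45:w[1]+45,w[0]-45:w[0]+45],(400,400),interpolation=2)[:,:,::-1]
cv2.imwrite('pics/c1.png',np.hstack([f(a,u),f(b,v)]))"
```

```text
at [ 0.4488 -0.3193  0.0681] -9.6 t 1.57 q [-0.62  0.47 -0.12  1.   -0.    2.69] shift [ 0.0027 -0.0002 -0.0501] turn 0.1
[[392.63245041 163.13579312]] [[444.47659494 234.53087   ]]
```

View pics/c1.png

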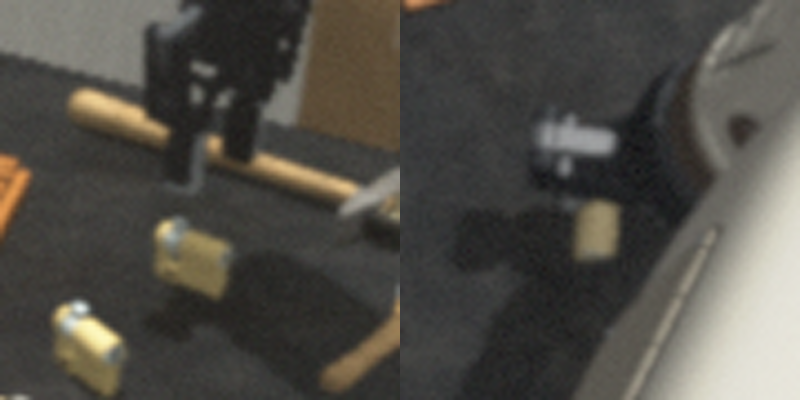

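```bash
python3 -c "
from h import *
a=np.deg2rad(-9.5-90);e=np.array([np.cos(a),np.sin(a),0]);T=np.array([.4488,-.3193,.068])
for n,u0,o in(('scene',None,0),('top',None,400)):
    d=cam(n);u=proj(d,[.4515,-.3195,.05 if n=='scene' else .03])[0].astype(int)
    f=lambda P:((proj(d,P)-u+45)*400/90+[o,0]).round().tolist()
    print(n,f([T+[0,0,.01]-e*.026,T+[0,0,.01]+e*.026,T+[0,0,.05]-e*.026]),'cyl top',f([.4515,-.3195,.034]))
"
```

```text
scene [[187.0, 172.0], [238.0, 145.0], [196.0, 106.0]] cyl top [[199.0, 226.0]]
top [[570.0, 184.0], [688.0, 203.0], [592.0, 171.0]] cyl top [[604.0, 201.0]]
```

The close view shows the finger tips and the cylinder offset alike from where I projected them, so the alignment is good. I'll descend and grip.

Call:
move_arm(moves=[[[0.0025, 0, -0.05, 0, 60], [0.0025, 0, -0.05, 0, 60], [0.0025, 0, -0.05, 0, 0], [0.0025, 0, -0.05, 0, 0], [0.0025, 0, -0.05, 0, 0]]])

```text
clock: 2.3
eef_pos: [0.4556, -0.3205, 0.0224]
tool_rot: [0.997, -0.083, 0.002, 0.001]
ft_force: [-0.3, 1.3, 7.5]
grip_width: 0.0138
grasp_force: 57.3
```

Call:
move_arm(moves=[[[0, 0, 0, 0, 0], [0, 0, 0, 0, 0], [0, 0, 0.04, 0, 0], [0, 0, 0.08, 0, 0], [0, 0, 0.08, 0, 0]]])

```text
clock: 2.92
eef_pos: [0.4569, -0.3217, 0.1046]
tool_rot: [0.997, -0.083, 0.004, 0.002]
ft_force: [0.2, -0.5, -1.9]
grip_width: 0.0138
grasp_force: 57.6
```

```bash
python3 -c "
from h import *
go(.619,-.3416,.1,16.7)"
```

```text
at [ 0.4569 -0.3217  0.1046] -9.5 t 2.92 q [-0.61  0.43 -0.06  1.07 -0.    2.69] shift [ 0.1621 -0.0199 -0.0046] turn 26.2
```

```bash
python3 -c "
from h import *
a=snap('scene','pics/s2.png')['color']
u=proj(cam('scene'),[.457,-.322,.1])[0].astype(int)
cv2.imwrite('pics/c2.png',cv2.resize(a[u[1]-40:u[1]+40,u[0]-50:u[0]+50],(750,600),interpolation=2)[:,:,::-1])
go(0,0,0,0)"
```

```text
at [ 0.4555 -0.3207  0.1023] -9.5 t 2.98 q [-0.61  0.43 -0.07  1.07 -0.    2.69] shift [-0.4555  0.3207 -0.1023] turn 9.5
```

View pics/c2.png

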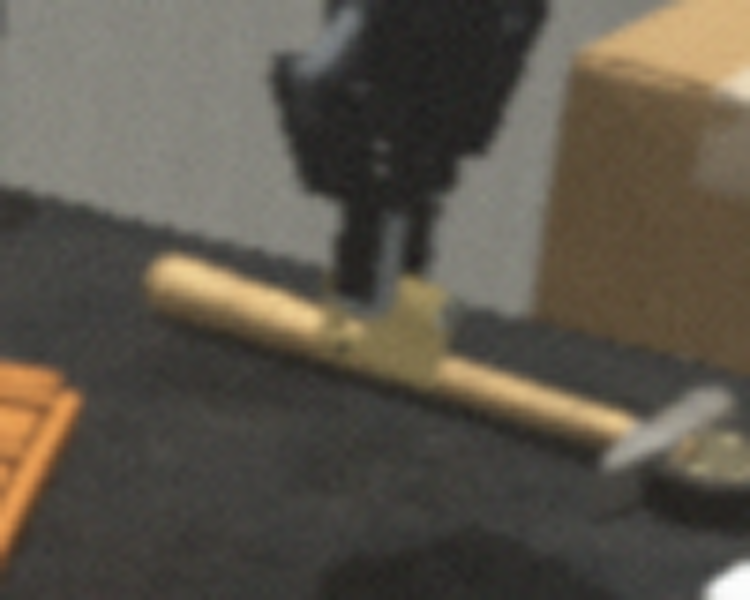

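Half_2 is held upright, with the finger tips about mid-barrel. Now to the slot at +48 of stand_half.

Call:
move_arm(moves=[[[0.06, -0.007, -0.002, 10, 0], [0.12, -0.014, -0.002, 20, 0], [0.1665, -0.02, -0.002, 26.2, 0], [0.1665, -0.02, -0.002, 26.2, 0], [0.1665, -0.02, -0.002, 26.2, 0]]])

```text
clock: 3.6
eef_pos: [0.6192, -0.339, 0.0957]
tool_rot: [0.989, 0.145, -0.002, -0.001]
ft_force: [-0.1, -1.1, -1.0]
grip_width: 0.014
grasp_force: 57.5
```

Call:
move_arm(moves=[[[0, 0, 0, 0, 0], [0, 0, 0, 0, 0]]])

```text
clock: 3.85
eef_pos: [0.6198, -0.34, 0.0987]
tool_rot: [0.989, 0.145, 0.0, 0.0]
ft_force: [0.5, 0.1, -1.1]
grip_width: 0.0143
grasp_force: 57.5
```

```bash
python3 -c "
from h import *
a=snap('scene','pics/s3.png')['color']
u=proj(cam('scene'),[.61,-.32,.06])[0].astype(int)
cv2.imwrite('pics/c3.png',cv2.resize(a[u[1]-40:u[1]+40,u[0]-50:u[0]+50],(750,600),interpolation=2)[:,:,::-1])
go(.622,-.3407,.06,16.7)"
```

```text
at [ 0.62   -0.34    0.0988] 16.7 t 3.9 q [-0.5   0.73  0.44  1.28 -0.    2.35] shift [ 0.002  -0.0007 -0.0388] turn 0.0
```

View pics/c3.png

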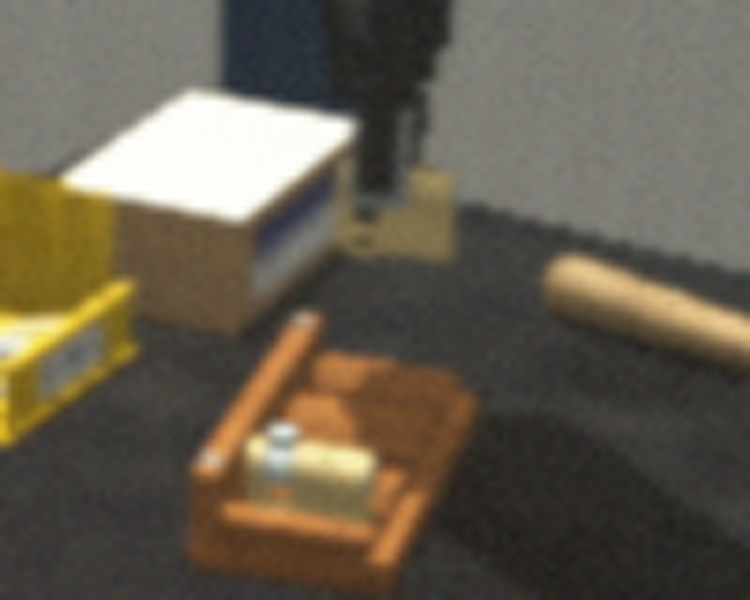

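```bash
python3 -c "
from h import *
d=cam('scene');u=proj(d,[.61,-.32,.06])[0].astype(int)
f=lambda P:((proj(d,P)-u+[50,40])*7.5).round()
def pts(c,yaw,z0):
    y=np.deg2rad(yaw);X=np.array([np.cos(y),np.sin(y),0]);Y=np.array([-np.sin(y),np.cos(y),0])
    for n,P in (('front bot',(0,-21.5,0)),('back bot',(0,21.5,0)),('front top',(0,-21.5,34)),('back top',(0,21.5,34))):
        print(n,f(np.array(c)+X*P[0]/1e3+Y*P[1]/1e3+[0,0,P[2]/1e3+z0]))
print('held, TCP centre');pts((.620,-.340,0),-73.3,.0775)
yy=np.deg2rad(-73.3);s=np.array([.6052,-.2956,0])-.048*np.array([np.cos(yy),np.sin(yy),0])
print('fixed');pts(s,-73.3,.008)"
```

```text
held, TCP centre
front bot [[439. 246.]]
back bot [[327. 230.]]
front top [[445. 158.]]
back top [[331. 143.]]
fixed
front bot [[371. 527.]]
back bot [[254. 508.]]
front top [[376. 441.]]
back top [[257. 423.]]
```

The held half sits about 4 mm toward its front from the TCP, so I shift +3 mm in x and lower.

Call:
move_arm(moves=[[[0.003, -0.0005, -0.03, 0, 0], [0.003, -0.0005, -0.05, 0, 0], [0.003, -0.0005, -0.06, 0, 0], [0.003, -0.0005, -0.066, 0, 0], [0.003, -0.0005, -0.069, 0, 0]]])

```text
clock: 4.53
eef_pos: [0.6239, -0.3405, 0.0305]
tool_rot: [0.989, 0.145, 0.0, 0.0]
ft_force: [-4.4, 1.5, 10.4]
grip_width: 0.014
grasp_force: 59.4
```

Call:
move_arm(moves=[[[0, 0, 0, 0, 0], [0, 0, -0.001, 0, 0]]])

```text
clock: 4.78
eef_pos: [0.6239, -0.3405, 0.0304]
tool_rot: [0.989, 0.145, 0.001, 0.001]
ft_force: [-4.7, 3.3, 11.6]
grip_width: 0.0142
grasp_force: 59.6
```

Call:
move_arm(moves=[[[0, 0, 0, 0, 36], [0, 0, 0, 0, 36], [0, 0, 0.005, 0, 36], [0, 0, 0.04, 0, 36], [0, 0, 0.09, 0, 36]]])

```text
clock: 5.4
eef_pos: [0.6225, -0.3396, 0.1167]
tool_rot: [0.989, 0.145, -0.002, -0.001]
ft_force: [1.3, 0.4, 0.8]
grip_width: 0.0308
grasp_force: 0.0
```

Call:
move_arm(moves=[[[-0.06, 0.04, 0.01, 10.6, 60], [-0.1, 0.08, 0.01, 21.2, 60], [-0.14, 0.12, 0.01, 31.8, 60], [-0.17, 0.15, 0.01, 42.4, 60], [-0.17, 0.15, 0.01, 53, 60]]])

```text
clock: 6.02
eef_pos: [0.4508, -0.1879, 0.1282]
tool_rot: [0.818, 0.575, -0.001, -0.001]
ft_force: [0.3, -0.5, -0.9]
grip_width: 0.0511
grasp_force: 0.0
```

Call:
move_arm(moves=[[[0, 0, 0, 10.6, 60], [0, 0, 0, 21.2, 60], [0, 0, 0, 31.8, 60], [0, 0, 0, 42.4, 60], [0, 0, 0, 53, 60]]])

```text
clock: 6.65
eef_pos: [0.454, -0.1904, 0.1284]
tool_rot: [0.477, 0.879, 0.0, 0.0]
ft_force: [0.2, 0.6, 0.1]
grip_width: 0.0516
grasp_force: 0.0
```

Call:
move_arm(moves=[[[0, 0, -0.01, 10.6, 60], [0, 0, -0.02, 21.2, 60], [0, 0, -0.03, 30.9, 60], [0, 0, -0.03, 30.9, 60], [0, 0, -0.03, 30.9, 60]]])

```text
clock: 7.28
eef_pos: [0.4541, -0.1904, 0.0985]
tool_rot: [0.229, 0.973, -0.0, 0.0]
ft_force: [0.4, -0.6, -0.1]
grip_width: 0.0511
grasp_force: 0.0
```

```bash
python3 -c "
from h import *
go(.4538,-.1899,.02,153.6)
a=snap('scene','pics/s4.png')['color']
u=proj(cam('scene'),[.56,-.27,.05])[0].astype(int)
cv2.imwrite('pics/c4.png',cv2.resize(a[u[1]-60:u[1]+60,u[0]-80:u[0]+80],(800,600),interpolation=2)[:,:,::-1])"
```

```text
at [ 0.4541 -0.1904  0.0985] 153.5 t 7.28 q [-0.4   0.33 -0.24  1.   -0.    0.07] shift [-0.0003  0.0005 -0.0785] turn 0.1
```

View pics/c4.png

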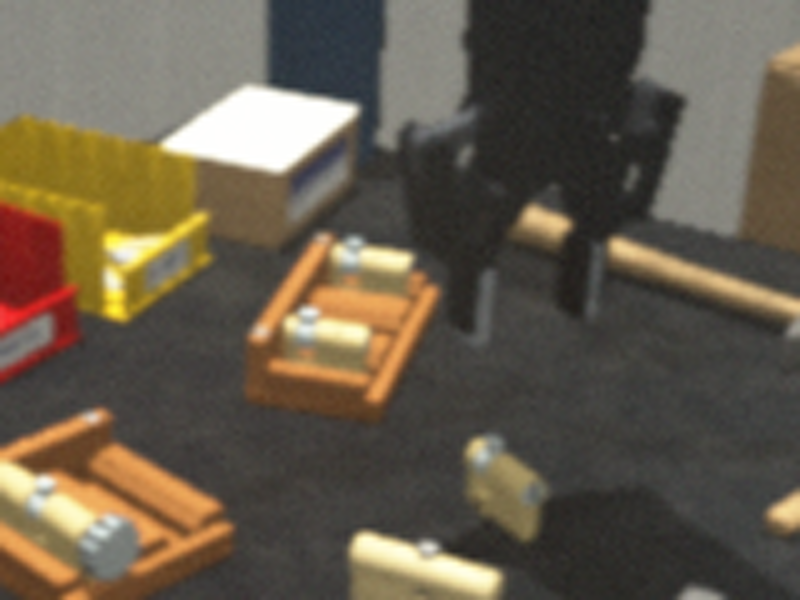

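Half_2 is seated at the same height as the fixed one. The arm is over half_1, so I descend and grip.

Call:
move_arm(moves=[[[0, 0.0005, -0.04, 0, 60], [0, 0.0005, -0.077, 0, 60], [0, 0.0005, -0.077, 0, 60], [0, 0.0005, -0.077, 0, 0], [0, 0.0005, -0.077, 0, 0]]])

```text
clock: 7.95
eef_pos: [0.4553, -0.1903, 0.0228]
tool_rot: [0.228, 0.974, -0.0, 0.002]
ft_force: [1.6, 1.7, 3.4]
grip_width: 0.0153
grasp_force: 18.8
```

Call:
move_arm(moves=[[[0, 0, 0, 0, 0], [0, 0, 0, 0, 0], [0, 0, 0, 0, 0]]])

```text
clock: 8.32
eef_pos: [0.4555, -0.1903, 0.0229]
tool_rot: [0.228, 0.974, -0.0, 0.002]
ft_force: [-0.6, 0.8, 7.1]
grip_width: 0.0137
grasp_force: 58.3
```

Call:
move_arm(moves=[[[0, 0, 0.03, 0, 0], [0, 0, 0.08, 0, 0], [0, 0, 0.08, 0, 0]]])

```text
clock: 8.7
eef_pos: [0.457, -0.1913, 0.1053]
tool_rot: [0.228, 0.974, -0.001, 0.005]
ft_force: [-0.3, -1.4, -2.0]
grip_width: 0.0138
grasp_force: 58.5
```

```bash
python3 -c "
from h import *
go(.6052,-.2956,.1,196.7)"
```

```text
at [ 0.457  -0.1913  0.1053] 153.6 t 8.7 q [-0.4   0.32 -0.24  1.01 -0.    0.06] shift [ 0.1482 -0.1043 -0.0053] turn 43.1
```

Call:
move_arm(moves=[[[0.04, -0.03, -0.005, 10.6, 0], [0.08, -0.06, -0.005, 21.2, 0], [0.12, -0.085, -0.005, 31.8, 0], [0.1495, -0.104, -0.005, 42.4, 0], [0.1495, -0.104, -0.005, 43.1, 0]]])

```text
clock: 9.32
eef_pos: [0.6041, -0.2947, 0.0937]
tool_rot: [-0.145, 0.989, 0.0, -0.001]
ft_force: [-0.1, 0.4, -1.0]
grip_width: 0.0135
grasp_force: 58.5
```

Call:
move_arm(moves=[[[0, 0, 0, 0, 0], [0, 0, 0, 0, 0], [0, 0, 0, 0, 0]]])

```text
clock: 9.7
eef_pos: [0.6026, -0.2933, 0.0964]
tool_rot: [-0.145, 0.989, -0.0, -0.0]
ft_force: [0.1, 0.7, -1.0]
grip_width: 0.0139
grasp_force: 58.5
```

```bash
python3 -c "
from h import *
go(.6067,-.2952,.031,196.7)"
```

```text
at [ 0.6026 -0.2933  0.0964] -163.3 t 9.7 q [-0.45  0.66  0.3   1.21 -0.   -0.74] shift [ 0.0041 -0.0019 -0.0654] turn 360.0
```

Call:
move_arm(moves=[[[0.004, -0.002, -0.03, 0, 0], [0.004, -0.002, -0.05, 0, 0], [0.004, -0.002, -0.057, 0, 0], [0.004, -0.002, -0.063, 0, 0], [0.004, -0.002, -0.067, 0, 0]]])

```text
clock: 10.32
eef_pos: [0.6073, -0.2945, 0.0309]
tool_rot: [-0.146, 0.989, 0.001, 0.0]
ft_force: [-8.2, 7.4, 19.3]
grip_width: 0.0138
grasp_force: 61.6
```

Call:
move_arm(moves=[[[0, 0, 0, 0, 0], [0, 0, 0, 0, 0]]])

```text
clock: 10.58
eef_pos: [0.6072, -0.2944, 0.031]
tool_rot: [-0.146, 0.989, 0.001, 0.0]
ft_force: [-3.2, 6.2, 6.8]
grip_width: 0.0142
grasp_force: 59.8
```

Call:
move_arm(moves=[[[0, 0, 0, 0, 36], [0, 0, 0, 0, 36], [0, 0, 0.005, 0, 36], [0, 0, 0.04, 0, 36], [0, 0, 0.08, 0, 36]]])

```text
clock: 11.2
eef_pos: [0.6067, -0.2959, 0.1092]
tool_rot: [-0.145, 0.989, 0.0, -0.001]
ft_force: [-0.2, -0.5, 1.5]
grip_width: 0.0306
grasp_force: 0.0
```

Call:
move_arm(moves=[[[-0.035, 0.045, 0, -3, 60], [-0.07, 0.09, 0, -6, 60], [-0.105, 0.135, 0, -10.3, 60], [-0.14, 0.175, 0, -10.3, 60], [-0.164, 0.2, 0, -10.3, 60]]])

```text
clock: 11.82
eef_pos: [0.4418, -0.0944, 0.1095]
tool_rot: [-0.056, 0.998, -0.0, 0.0]
ft_force: [0.3, 1.7, 0.6]
grip_width: 0.0513
grasp_force: 0.0
```

Call:
move_arm(moves=[[[0, 0, -0.03, 0, 60], [0, 0, -0.03, 0, 60], [0, 0, -0.03, 0, 60]]])

```text
clock: 12.2
eef_pos: [0.4441, -0.0962, 0.0798]
tool_rot: [-0.056, 0.998, -0.0, 0.001]
ft_force: [-0.5, -0.4, 0.0]
grip_width: 0.0512
grasp_force: 0.0
```

```bash
python3 -c "
from h import *
go(.4432,-.0944,.021,186.4)"
```

```text
at [ 0.4441 -0.0962  0.0798] -173.6 t 12.2 q [-0.21  0.28 -0.37  0.92 -0.   -0.32] shift [-0.0009  0.0018 -0.0588] turn 360.0
```

Call:
move_arm(moves=[[[-0.003, 0.002, -0.04, 0, 60], [-0.003, 0.002, -0.059, 0, 60], [-0.003, 0.002, -0.059, 0, 60], [-0.003, 0.002, -0.059, 0, 0], [-0.003, 0.002, -0.059, 0, 0]]])

```text
clock: 12.82
eef_pos: [0.4416, -0.094, 0.0213]
tool_rot: [-0.056, 0.998, -0.0, 0.001]
ft_force: [-1.6, 3.1, 11.4]
grip_width: 0.016
grasp_force: 43.0
```

Call:
move_arm(moves=[[[0, 0, 0, 0, 0], [0, 0, 0, 0, 0], [0, 0, 0, 0, 0]]])

```text
clock: 13.2
eef_pos: [0.4416, -0.094, 0.0214]
tool_rot: [-0.056, 0.998, -0.0, 0.002]
ft_force: [-0.9, 0.2, 5.2]
grip_width: 0.015
grasp_force: 59.7
```

Call:
move_arm(moves=[[[0, 0, 0.03, 0, 0], [0, 0, 0.08, 0, 0], [0, 0, 0.08, 0, 0], [0, 0, 0.08, 0, 0]]])

```text
clock: 13.7
eef_pos: [0.4399, -0.0937, 0.0998]
tool_rot: [-0.056, 0.998, -0.0, -0.0]
ft_force: [0.3, 0.2, -1.5]
grip_width: 0.0152
grasp_force: 58.8
```

```bash
python3 -c "
from h import *
go(.6089,.1174,.1,182)"
```

```text
at [ 0.4399 -0.0937  0.0998] -173.6 t 13.7 q [-0.21  0.25 -0.35  0.97 -0.   -0.32] shift [1.690e-01 2.111e-01 2.000e-04] turn 355.6
```

Call:
move_arm(moves=[[[0.036, 0.045, 0, -2, 0], [0.072, 0.09, 0, -4.4, 0], [0.108, 0.135, 0, -4.4, 0], [0.142, 0.178, 0, -4.4, 0], [0.168, 0.211, 0, -4.4, 0]]])

```text
clock: 14.32
eef_pos: [0.6079, 0.119, 0.0973]
tool_rot: [-0.018, 1.0, -0.0, -0.002]
ft_force: [0.8, -0.6, -1.6]
grip_width: 0.0152
grasp_force: 58.9
```

Call:
move_arm(moves=[[[0, 0, 0, 0, 0], [0, 0, 0, 0, 0], [0, 0, 0, 0, 0], [0, 0, 0, 0, 0]]])

```text
clock: 14.82
eef_pos: [0.6077, 0.1162, 0.1]
tool_rot: [-0.017, 1.0, -0.0, -0.0]
ft_force: [-0.7, -0.6, -1.8]
grip_width: 0.0157
grasp_force: 58.8
```

```bash
python3 -c "
from h import *
go(.6074,.1174,.0294,182)"
```

```text
at [0.6077 0.1162 0.1   ] -178.1 t 14.82 q [ 0.19  0.55  0.13  1.14 -0.    0.16] shift [-0.0003  0.0012 -0.0706] turn 360.1
```

Call:
move_arm(moves=[[[0, 0.0012, -0.03, 0, 0], [0, 0.0012, -0.055, 0, 0], [0, 0.0012, -0.062, 0, 0], [0, 0.0012, -0.068, 0, 0], [0, 0.0012, -0.072, 0, 0]]])

```text
clock: 15.45
eef_pos: [0.609, 0.1185, 0.0293]
tool_rot: [-0.018, 1.0, 0.0, 0.001]
ft_force: [-7.3, -1.9, 19.7]
grip_width: 0.0154
grasp_force: 61.3
```

Call:
move_arm(moves=[[[0, 0, 0, 0, 0], [0, 0, 0, 0, 0]]])

```text
clock: 15.7
eef_pos: [0.609, 0.1185, 0.0294]
tool_rot: [-0.018, 1.0, 0.0, 0.001]
ft_force: [-2.3, -1.4, 5.7]
grip_width: 0.0153
grasp_force: 59.7
```

Call:
move_arm(moves=[[[0, 0, 0, 0, 36], [0, 0, 0, 0, 36], [0, 0, 0.005, 0, 36], [0, 0, 0.04, 0, 36], [0, 0, 0.08, 0, 36]]])

```text
clock: 16.32
eef_pos: [0.6075, 0.1184, 0.108]
tool_rot: [-0.018, 1.0, -0.0, -0.001]
ft_force: [1.5, -0.7, 1.0]
grip_width: 0.0308
grasp_force: 0.0
```

Call:
move_arm(moves=[[[-0.055, -0.006, 0, -10, 60], [-0.11, -0.012, 0, -20, 60], [-0.168, -0.018, 0, -30.1, 60], [-0.168, -0.018, -0.02, -30.1, 60], [-0.168, -0.018, -0.02, -30.1, 60]]])

```text
clock: 16.95
eef_pos: [0.4391, 0.1003, 0.0877]
tool_rot: [0.242, 0.97, -0.0, -0.001]
ft_force: [1.0, 0.7, -0.0]
grip_width: 0.0515
grasp_force: 0.0
```

Call:
move_arm(moves=[[[0, 0, 0, 0, 60], [0, 0, 0, 0, 60]]])

```text
clock: 17.2
eef_pos: [0.4415, 0.1007, 0.0886]
tool_rot: [0.243, 0.97, 0.0, 0.001]
ft_force: [1.1, 0.1, -0.8]
grip_width: 0.0514
grasp_force: 0.0
```

```bash
python3 -c "
from h import *
go(.440,.1005,.021,151.9)
a=snap('scene','pics/s5.png')['color']
u=proj(cam('scene'),[.5,.12,.05])[0].astype(int)
cv2.imwrite('pics/c5.png',cv2.resize(a[u[1]-75:u[1]+75,u[0]-100:u[0]+100],(800,600),interpolation=2)[:,:,::-1])
d=cam('scene');T=np.array([.44,.1005,0]);y=np.deg2rad(-118.1);X=np.array([np.cos(y),np.sin(y),0]);Y=np.array([-np.sin(y),np.cos(y),0])
for v in (33,0,-33,-50):print(v,((proj(d,T+Y*v/1e3+[0,0,.034 if v>-40 else .025])-u+[100,75])*4).round())
s=np.array([.6072,.1654,0]);y=np.deg2rad(-88);X=np.array([np.cos(y),np.sin(y),0]);Y=np.array([-np.sin(y),np.cos(y),0])
for v in (33,-33):print('fix',((proj(d,s+Y*v/1e3+[0,0,.042])-u+[100,75])*4).round(), 'd2',((proj(d,s+.048*X+Y*v/1e3+[0,0,.042])-u+[100,75])*4).round())
"
```

```text
at [0.4415 0.1007 0.0886] 151.9 t 17.2 q [ 0.22  0.27 -0.36  0.94  0.    0.71] shift [-0.0015 -0.0002 -0.0676] turn -0.0
33 [[502. 314.]]
0 [[533. 355.]]
-33 [[566. 399.]]
-50 [[584. 439.]]
fix [[112. 259.]] d2 [[184. 211.]]
fix [[214. 306.]] d2 [[285. 254.]]
```

View pics/c5.png

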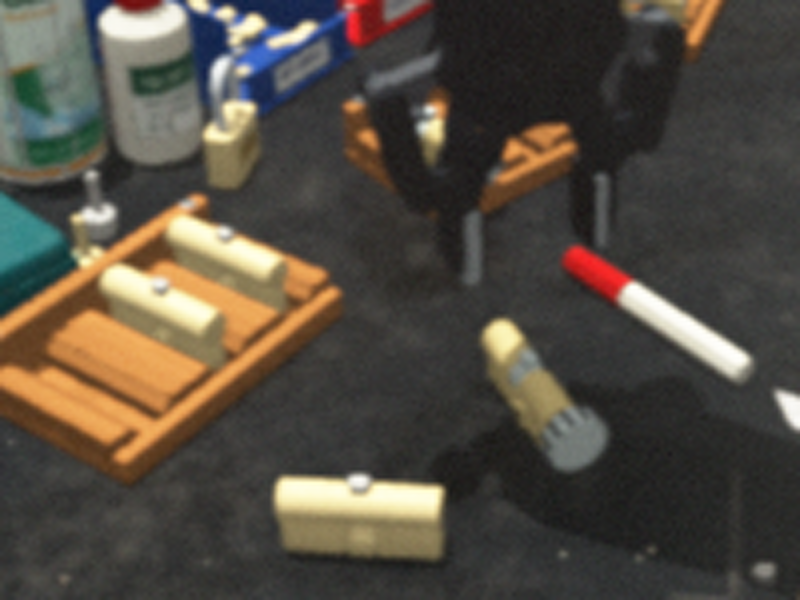

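Double_2 is seated level with the fixed one. The thumb-turn's far end at (500,325) and its knob at (580,445) match the fit. I'll grip it.

Call:
move_arm(moves=[[[-0.0025, 0, -0.04, 0, 60], [-0.0025, 0, -0.067, 0, 60], [-0.0025, 0, -0.067, 0, 60], [-0.0025, 0, -0.067, 0, 0], [-0.0025, 0, -0.067, 0, 0]]])

```text
clock: 17.88
eef_pos: [0.4392, 0.1009, 0.0223]
tool_rot: [0.243, 0.97, 0.001, 0.001]
ft_force: [1.0, 0.1, 2.4]
grip_width: 0.0155
grasp_force: 16.1
```

Call:
move_arm(moves=[[[0, 0, 0, 0, 0], [0, 0, 0, 0, 0], [0, 0, 0, 0, 0]]])

```text
clock: 18.25
eef_pos: [0.4393, 0.101, 0.0224]
tool_rot: [0.243, 0.97, 0.001, 0.002]
ft_force: [-0.3, 0.4, 6.1]
grip_width: 0.014
grasp_force: 58.5
```

Call:
move_arm(moves=[[[0, 0, 0.03, 0, 0], [0, 0, 0.08, 0, 0], [0, 0, 0.08, 0, 0], [0, 0, 0.08, 0, 0]]])

```text
clock: 18.75
eef_pos: [0.437, 0.1002, 0.1005]
tool_rot: [0.243, 0.97, -0.0, -0.0]
ft_force: [-1.0, -0.7, -3.3]
grip_width: 0.0137
grasp_force: 58.8
```

```bash
python3 -c "
from h import *
go(.5936,-.0769,.1,166.7)"
```

```text
at [0.437  0.1002 0.1005] 151.9 t 18.75 q [ 0.23  0.25 -0.35  0.97 -0.    0.72] shift [ 0.1566 -0.1771 -0.0005] turn 14.8
```

Call:
move_arm(moves=[[[0.04, -0.045, 0, 5, 0], [0.08, -0.09, 0, 10, 0], [0.12, -0.135, 0, 14.8, 0], [0.157, -0.177, 0, 14.8, 0], [0.157, -0.177, 0, 14.8, 0]]])

```text
clock: 19.38
eef_pos: [0.5955, -0.0798, 0.0977]
tool_rot: [0.118, 0.993, -0.0, -0.001]
ft_force: [0.1, 0.1, -2.9]
grip_width: 0.0136
grasp_force: 58.9
```

Call:
move_arm(moves=[[[0, 0, 0, 0, 0], [0, 0, 0, 0, 0], [0, 0, 0, 0, 0]]])

```text
clock: 19.75
eef_pos: [0.594, -0.0754, 0.101]
tool_rot: [0.115, 0.993, 0.0, -0.0]
ft_force: [-1.1, 0.6, -2.3]
grip_width: 0.0135
grasp_force: 58.9
```

```bash
python3 -c "
from h import *
go(.594,-.077,.0304,166.7)"
```

```text
at [ 0.594  -0.0754  0.101 ] 166.8 t 19.75 q [-0.13  0.52  0.06  1.12  0.    0.1 ] shift [ 0.     -0.0016 -0.0706] turn -0.1
```

Call:
move_arm(moves=[[[0, -0.0015, -0.03, 0, 0], [0, -0.0015, -0.055, 0, 0], [0, -0.0015, -0.062, 0, 0], [0, -0.0015, -0.068, 0, 0], [0, -0.0015, -0.072, 0, 0]]])

```text
clock: 20.38
eef_pos: [0.5956, -0.0778, 0.0303]
tool_rot: [0.115, 0.993, 0.0, 0.001]
ft_force: [-6.8, 1.2, 20.3]
grip_width: 0.0137
grasp_force: 61.5
```

Call:
move_arm(moves=[[[0, 0, 0, 0, 0], [0, 0, 0, 0, 0]]])

```text
clock: 20.62
eef_pos: [0.5955, -0.0779, 0.0305]
tool_rot: [0.116, 0.993, 0.0, 0.001]
ft_force: [-1.2, 0.7, 5.0]
grip_width: 0.0141
grasp_force: 59.8
```

Call:
move_arm(moves=[[[0, 0, 0, 0, 36], [0, 0, 0, 0, 36], [0, 0, 0.005, 0, 36], [0, 0, 0.04, 0, 36], [0, 0, 0.08, 0, 36]]])

```text
clock: 21.25
eef_pos: [0.594, -0.078, 0.1091]
tool_rot: [0.116, 0.993, -0.0, -0.001]
ft_force: [0.9, -0.4, -0.0]
grip_width: 0.0305
grasp_force: 0.0
```

Call:
move_arm(moves=[[[-0.028, 0.055, 0, 10, 60], [-0.056, 0.11, 0, 20, 60], [-0.084, 0.165, 0, 30, 60], [-0.112, 0.22, 0, 40, 60], [-0.14, 0.275, 0, 43.3, 60]]])

```text
clock: 21.88
eef_pos: [0.454, 0.1986, 0.1095]
tool_rot: [-0.26, 0.966, 0.0, 0.001]
ft_force: [0.8, 0.8, -1.1]
grip_width: 0.0513
grasp_force: 0.0
```

Call:
move_arm(moves=[[[-0.004, 0.006, -0.02, 0, 60], [-0.004, 0.006, -0.02, 0, 60], [-0.004, 0.006, -0.02, 0, 60]]])

```text
clock: 22.25
eef_pos: [0.4513, 0.2025, 0.0895]
tool_rot: [-0.259, 0.966, -0.0, 0.0]
ft_force: [0.2, 0.9, -0.6]
grip_width: 0.0515
grasp_force: 0.0
```

```bash
python3 -c "
from h import *
go(.4511,.2038,.021,210)"
```

```text
at [0.4513 0.2025 0.0895] -150.0 t 22.25 q [ 0.42  0.34 -0.25  0.98 -0.   -0.1 ] shift [-0.0002  0.0013 -0.0685] turn 360.0
```

Call:
move_arm(moves=[[[-0.001, 0.001, -0.04, 0, 60], [-0.001, 0.001, -0.068, 0, 60], [-0.001, 0.001, -0.068, 0, 60], [-0.001, 0.001, -0.068, 0, 0], [-0.001, 0.001, -0.068, 0, 0]]])

```text
clock: 22.88
eef_pos: [0.4512, 0.2043, 0.0226]
tool_rot: [-0.259, 0.966, 0.0, 0.002]
ft_force: [-1.5, 1.8, 12.4]
grip_width: 0.0159
grasp_force: 39.1
```

Call:
move_arm(moves=[[[0, 0, 0, 0, 0], [0, 0, 0, 0, 0], [0, 0, 0, 0, 0]]])

```text
clock: 23.25
eef_pos: [0.4513, 0.2044, 0.0228]
tool_rot: [-0.259, 0.966, -0.0, 0.002]
ft_force: [0.1, -1.1, 5.7]
grip_width: 0.0153
grasp_force: 60.1
```

Call:
move_arm(moves=[[[0, 0, 0.03, 0, 0], [0, 0, 0.08, 0, 0], [0, 0, 0.08, 0, 0], [0, 0, 0.08, 0, 0]]])

```text
clock: 23.75
eef_pos: [0.4494, 0.2039, 0.1009]
tool_rot: [-0.259, 0.966, -0.0, -0.0]
ft_force: [-0.4, -0.1, -1.5]
grip_width: 0.0152
grasp_force: 59.1
```

```bash
python3 -c "
from h import *
go(.6055,.2134,.1,182)"
```

```text
at [0.4494 0.2039 0.1009] -150.0 t 23.75 q [ 0.43  0.33 -0.24  1.01 -0.   -0.1 ] shift [ 0.1561  0.0095 -0.0009] turn 332.0
```

Seated z will be about 0.031. I turn by -28°.

Call:
move_arm(moves=[[[0.05, 0.003, 0, -10, 0], [0.1, 0.006, 0, -20, 0], [0.156, 0.0095, 0, -28, 0], [0.156, 0.0095, 0, -28, 0], [0.156, 0.0095, 0, -28, 0]]])

```text
clock: 24.38
eef_pos: [0.6038, 0.2128, 0.0982]
tool_rot: [-0.018, 1.0, -0.001, -0.003]
ft_force: [-0.6, 0.2, -1.8]
grip_width: 0.0149
grasp_force: 59.1
```

Call:
move_arm(moves=[[[0, 0, 0, 0, 0], [0, 0, 0, 0, 0]]])

```text
clock: 24.62
eef_pos: [0.6047, 0.2136, 0.1015]
tool_rot: [-0.018, 1.0, 0.0, -0.0]
ft_force: [-0.9, 0.5, -0.4]
grip_width: 0.0154
grasp_force: 59.1
```

```bash
python3 -c "
from h import *
go(.6055,.2134,.0308,182)"
```

```text
at [0.6047 0.2136 0.1015] -177.9 t 24.62 q [0.34 0.6  0.2  1.18 0.   0.3 ] shift [ 0.0008 -0.0002 -0.0707] turn 359.9
```

Call:
move_arm(moves=[[[0.0005, 0, -0.03, 0, 0], [0.0005, 0, -0.055, 0, 0], [0.0005, 0, -0.062, 0, 0], [0.0005, 0, -0.068, 0, 0], [0.0005, 0, -0.072, 0, 0]]])

```text
clock: 25.25
eef_pos: [0.6069, 0.2139, 0.0307]
tool_rot: [-0.018, 1.0, 0.0, 0.001]
ft_force: [-7.4, -1.5, 18.6]
grip_width: 0.0151
grasp_force: 61.6
```

Call:
move_arm(moves=[[[0, 0, 0, 0, 0], [0, 0, 0, 0, 0]]])

```text
clock: 25.5
eef_pos: [0.6069, 0.2138, 0.0308]
tool_rot: [-0.018, 1.0, 0.0, 0.001]
ft_force: [-2.8, -1.0, 6.5]
grip_width: 0.0154
grasp_force: 60.1
```

Seated. I release, retreat and check.

Call:
move_arm(moves=[[[0, 0, 0, 0, 36], [0, 0, 0, 0, 36], [0, 0, 0.005, 0, 36], [0, 0, 0.04, 0, 36], [0, 0, 0.09, 0, 36]]])

```text
clock: 26.12
eef_pos: [0.6049, 0.2129, 0.1181]
tool_rot: [-0.018, 1.0, -0.001, -0.002]
ft_force: [1.5, -0.3, 1.0]
grip_width: 0.0309
grasp_force: 0.0
```

Call:
move_arm(moves=[[[-0.055, 0, 0.02, 0, 36], [-0.11, 0, 0.05, 0, 36], [-0.16, 0, 0.08, 0, 36], [-0.21, 0, 0.1, 0, 36], [-0.25, 0, 0.1, 0, 36]]])

```text
clock: 26.75
eef_pos: [0.3555, 0.214, 0.2212]
tool_rot: [-0.018, 1.0, 0.001, 0.002]
ft_force: [-0.0, 0.1, -0.2]
grip_width: 0.0303
grasp_force: 0.0
```

Call:
move_arm(moves=[[[0, 0, 0, 0, 36], [0, 0, 0, 0, 36]]])

```text
clock: 27.0
eef_pos: [0.3569, 0.2138, 0.2195]
tool_rot: [-0.018, 1.0, 0.0, 0.001]
ft_force: [-0.4, -0.2, -0.6]
grip_width: 0.0307
grasp_force: 0.0
```

```bash
python3 -c "
from h import *
snap('top','pics/t6.png');d=cam('top')
a=np.hstack([ortho(d,.52,.68,a,b,.042,1560) for a,b in((.07,.25),(-.13,.01),(-.38,-.20))])
s=snap('scene','pics/s6.png')['color'][80:300,150:400][:,:,::-1]
s=cv2.resize(s,None,fx=1.5,fy=1.5,interpolation=2)
o=np.zeros((a.shape[0]+s.shape[0],a.shape[1],3),np.uint8);o[:a.shape[0]]=a;o[a.shape[0]:,:s.shape[1]]=s
cv2.imwrite('pics/c6.png',o)"
```

```text
(no output)
```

View pics/c6.png

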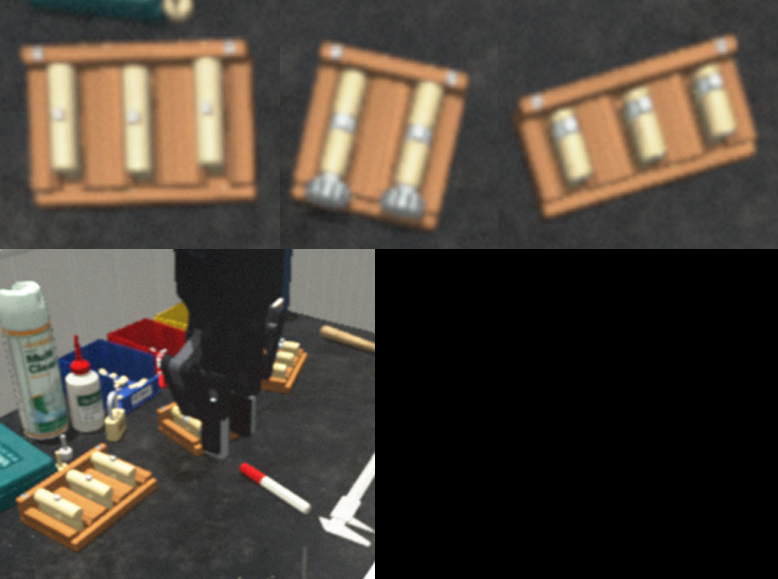

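All five stand seated in their own stands. Against the fixed cylinders they are off along the slots by 5 mm at most, and the thumb-turn's knob is over the lip. I'm handing in.

```bash
python3 -c "
from h import *
print(job.job_done())"
```

```text
the job is handed in; nothing more can be done
None
```

All five cylinders are standing seated in their own stands, the thumb-turn's knob is over the lip, the gripper is clear, and the job was handed in at about 27 s; no verdict came back.

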